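# Latch the sprung filter slide at its middle position

## Robot

A 6-joint arm with a two-finger parallel gripper is mounted at the origin on the work surface. World frame = base frame: x ahead of the robot, y to its left, z up, the work surface at z = 0. Lengths are in mm, angles in degrees, forces in N, time in s.
With the tool pointing down it reaches from about 300 to 775 mm from the base axis. Payload 14.6 kg.
Tool frame: the origin (TCP) lies at the very end of the fingers, on their centre line; the grasp point (between the pads) lies behind it (bot.tcp_to_grasp is the z of the grasp point in the tool frame, in mm); z points along the fingers, y is the direction in which the jaws open and shut (so a half turn about z gives the same grasp; the last joint's range is limited). The gripper opens to 85 mm and grips with 20 to 120 N. Pads are 22 mm wide; open, the fingers measure 114 mm over their backs; the gripper's body (76 mm by 85 mm) begins 54 mm behind the grasp point. The pads swing forward as they close: fully open they stand 13 mm farther back than shut.
Start: joints at [63.736, 17.183, 87.147, -0, 75.671, -3.816], TCP at [210.016, 508.314, 231.281] pointing down, gripper open.
Joint ranges: [-173.82, 173.82], [-45.26, 126.66], [13.44, 144.39], [-59.66, 239.66], [0, 175.72], [-146.38, 146.38]. Speed limits (degrees/s): [127.2, 127.2, 147.25, 180, 180, 180].

## Interface

Orientations are given as a 3x3 rotation matrix whose columns are the frame's x, y, z axes.
In Python, from plant import readout, capture, calibration, workorder, search_frame, bot gives the robot as it stands.
- The arm moves only by the shell command python3 -m creep 'ROWS' [FORCE]. ROWS is JSON, a list that holds one entry, the list of rows, each a list of 7 numbers: the shift along the tool's x, y, z in cm, then the turn, a rotation vector about the tool's x, y, z in degrees, then the closure in counts, from 0 (fully open) to 255 (shut). A call has 1 to 20 rows; each row is the pose to reach, as a shift and turn from the pose commanded when the call began, along the tool's axes at that moment; what a row does not reach only later rows make up. A row lasts 1/12 s, in which the tool goes at most 41.7 mm and 7.16 degrees, less where a joint would pass 70% of its speed; a pose out of reach is approached as far as the arm can. A call with a gripper value outside its range is refused whole. The fingers move at their own pace and stop on an object; FORCE is the grip in N (left out, the last holds). Time passes only in rows, so rows that repeat a pose let the fingers close. It gives the time, the measured TCP pose, the force and the opening at its end, in the units of the state.
- readout.get_state(): the state, without advancing time (a new reading comes with each control period).
- capture(name): name is "scene" or "top" or "wrist"; returns the picture (480x640x3 uint8, red, green, blue); there is no depth.
- calibration(name): a dict with "fx", "fy", "cx", "cy" (pixels), "k1" (the pictures are not rectified: a ray, as slopes to the right and down, at radius r is drawn at 1 + k1 r^2 times it, then the intrinsics apply), "rvec" (rotation vector, rad) and "tvec" (3), from world to camera coordinates, as OpenCV has them. Camera axes: x right, y down, z forward; pixel columns grow to the right and rows downward; lengths in mm; the calibration is good to about 2 mm. A picture is of the moment at which its call begins: read the wrist's pose just before it. calibration takes no time and is no camera call; for the wrist camera it gives the pose at the moment of the call.
- workorder.sign_off(): hands the job in, once; it reports no verdict.
Trained networks look in the newest picture that a camera, given by its name, has taken for a name from the list of things; names that differ only in an ending like _2 or _b are one class to them, and where a whole thing is asked for, a point or a joint stands for the part that bears it (a point fixed in the world has none). Each returns a list of dicts, best first, with "score" (0 to 1); they miss things now and then, are a little off and sometimes report something else, mostly with a low value. They report only what shows in the picture. A call takes as long as a camera call.
- search_frame(thing, camera): "centre" ([column, row] in pixels, amid what is visible of it).
The state is a dict: "clock": time; "joint_positions": joint angles; "qd": joint speeds; "effort": joint torques, N m; "tcp_pos": TCP position; "tool_rot": TCP orientation; "force": force on the tool from outside, world axes, zero at the start; "torque": the same for the moment, N m; "gripper_width": opening from 0.0 (shut) to 1.0 (fully open).
Only numpy, scipy, OpenCV 4.12 (cv2) and the standard library are available. Lean on these libraries where they do the work, as an engineer would, in place of code of your own. Each camera call takes 0.05 s, during which the arm holds its last target.

## Task

The sprung filter slide of the excitation light source is latched fully in, at the second catch; bring it to its middle position. With a fingertip press the ribbed pad of the rocker catch down and hold it until the slide has sprung all the way out, let the pad come up, then push the slide in by its end plate past the first catch only and let go, so that it springs back and latches at the middle. Use light pushes with the fingers only, grip and lift nothing, leave the loose things beside it where they stand, and finish clear of everything.

Things in the scene. Friction and masses are not known exactly. Their poses are not given: they have to be found in the camera images.
- light_source: Fixed light source on a grey base plate. Origin: on the table under the middle of its slide block; x: the way the slide is pushed in (yaw within 0.45 rad of the robot's x), y: towards the finned lamp house (y 105 to 195 mm, 131 mm high). Slide block: x -34 to 44, y +-24 mm, 92 mm high. In front of x = -60 mm there is only the slide with its two rods.
- filter_slide (a joint): Travel of the slide into the block (m). 0 home, sprung fully out; 0.024 middle, on the first catch; 0.048 on the second catch (start); 0.055 end stop. A spring pushes it out with 3 N at 0 to 6.5 N at the end; a catch adds up to 3 N. Catches pass it inwards, not outwards. For the middle push it to at least 0.028, under 0.049 (beyond, the second catches), and let it come back.
- push_face (a point): On the front face of the slide's upright aluminium end plate, the face that a finger pushes towards the light source's +x; on the plate's middle line, 72 mm above the table. The plate is 36 mm wide, 8 mm thick, 42 to 86 mm above the table. It moves with the slide: x = -132 mm + travel, y = 0 in the light source's frame.
- catch_rocker (a joint): Angle of the rocker catch above the slide (rad). 0: at rest, its square stop pin down on the slide's top edge, where it holds a catch tooth. Grows as the ribbed pad in front is pressed down; from about 0.22 the pin is clear of the teeth, 0.40 is its stop. A light spring returns it.
- release_pad (a point): Middle of the top of the rocker's ribbed steel pad, 26 mm (x) by 28 mm (y), at x = -44 mm, y = 0 in the light source's frame. When up, this point is 112 mm above the table and the pad's front edge 3 mm higher; pressed, the pad comes level. Pressed down 8 mm or more (hard stop at 12 to 14 mm) with some 3 to 8 N it frees the slide, which springs out under it within a second, towards the robot.
- objective: Loose: steel microscope objective standing on its thread, 26 mm diameter, 47 mm high; origin under its middle.
- oil_bottle: Loose: small amber bottle with black cap, 29 mm diameter, 68 mm high; origin under its middle.
- filter_cube: Loose: black filter cube, 32 by 32 by 36 mm; origin under its middle.
- culture_dish: Loose: clear culture dish with its lid on, 39 mm diameter, 12 mm high; origin under its middle.
- slide_box: Loose: shut box for glass slides, 92 by 82 by 33 mm; origin under its middle.
- tissue_pack: Loose: white pack of lens tissue, 75 by 105 by 14 mm; origin under its middle.
- driver: Loose: screwdriver lying down, 150 mm long, black handle; origin under its middle.

How it is judged:
By the outcome, as a careful person would: the job done as asked, in the order asked, and still so for the second after the job is handed in, with the robot touching nothing.
It also fails if it takes over 42 s, if anything falls off the work surface, if the arm or the gripper's body presses on something with over 40 N, if the wrist force passes 120 N, or if a joint passes its speed limit or range.

## Working session

There is one attempt and no reset: what is moved stays moved. The work goes in short steps, Python scripts to look and compute and a shell command to move; the robot and the scene stay as the last step left them, time stands still between calls to the robot, and variables do not carry over. Pictures are saved under pics/ and viewed, and the job is handed in when it is done.

```bash
ls; mkdir -p pics; python3 - <<'E'
from plant import readout, capture, calibration, search_frame, bot
import cv2, numpy as np
s=readout.get_state(); print({k:np.round(v,3).tolist() for k,v in s.items()}); print(bot.tcp_to_grasp)
for n in ["scene","top"]:
    im=capture(n); cv2.imwrite(f"pics/{n}0.png",im[:,:,::-1]); c=calibration(n); print(n,{k:np.round(v,4).tolist() for k,v in c.items()})
    for t in ["release_pad","push_face","light_source"]:
        print(t,[(np.round(d['centre']).tolist(),round(d['score'],2)) for d in search_frame(t,n)[:2]])
E
```

```text
pics
{'clock': 0.0, 'joint_positions': [63.735, 17.218, 87.182, 0.0, 75.67, -3.818], 'qd': [0.002, -0.01, -0.167, -0.145, -0.019, -0.006], 'effort': [0.001, -54.35, -36.179, -0.0, 0.004, 0.0], 'tcp_pos': [209.915, 508.1, 230.685], 'tool_rot': [[-0.924, 0.382, -0.001], [0.382, 0.924, -0.001], [0.0, -0.001, -1.0]], 'force': [0.645, 1.175, 0.86], 'torque': [-0.065, 0.029, 0.035], 'gripper_width': 1.002}
-18.700000000000003
scene {'fx': 453.3625, 'fy': 453.3625, 'cx': 319.2378, 'cy': 234.0932, 'k1': -0.1113, 'rvec': [2.3864, 0.6763, -0.2612], 'tvec': [-412.5712, -147.9671, 1264.9937]}
release_pad [([334.0, 308.0], 0.55), ([311.0, 290.0], 0.18)]
push_face [([366.0, 326.0], 0.67)]
light_source [([358.0, 320.0], 0.86), ([362.0, 324.0], 0.31)]
top {'fx': 589.7844, 'fy': 589.7844, 'cx': 312.398, 'cy': 248.403, 'k1': -0.037, 'rvec': [2.1505, -2.1879, 0.1116], 'tvec': [10.8867, 525.2642, 1397.9319]}
release_pad [([382.0, 201.0], 0.62)]
push_face [([375.0, 216.0], 0.73)]
light_source [([380.0, 218.0], 0.36)]
```

View pics/scene0.png

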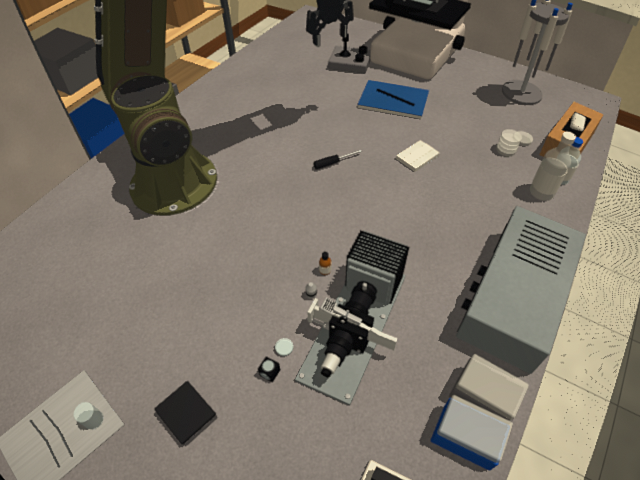

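View pics/top0.png

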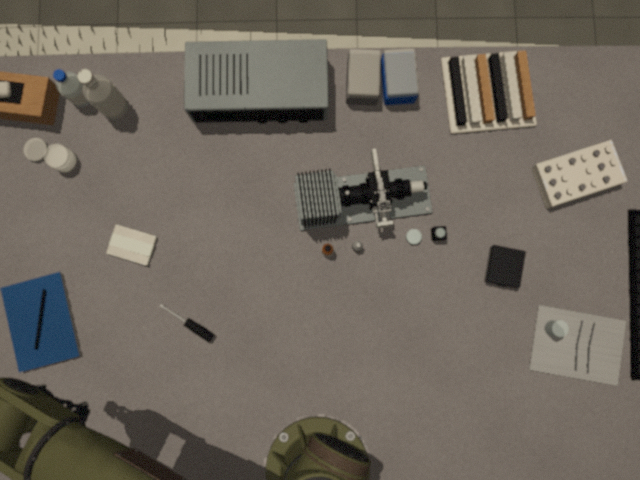

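```bash
python3 - <<'E'
import cv2
a=cv2.imread("pics/top0.png")[140:260,280:440]; cv2.imwrite("pics/topz.png",cv2.resize(a,None,fx=5,fy=5,interpolation=cv2.INTER_CUBIC))
a=cv2.imread("pics/scene0.png")[225:405,290:420]; cv2.imwrite("pics/scenez.png",cv2.resize(a,None,fx=3.3,fy=3.3,interpolation=cv2.INTER_CUBIC)[:600])
E
```

```text
(no output)
```

View pics/topz.png

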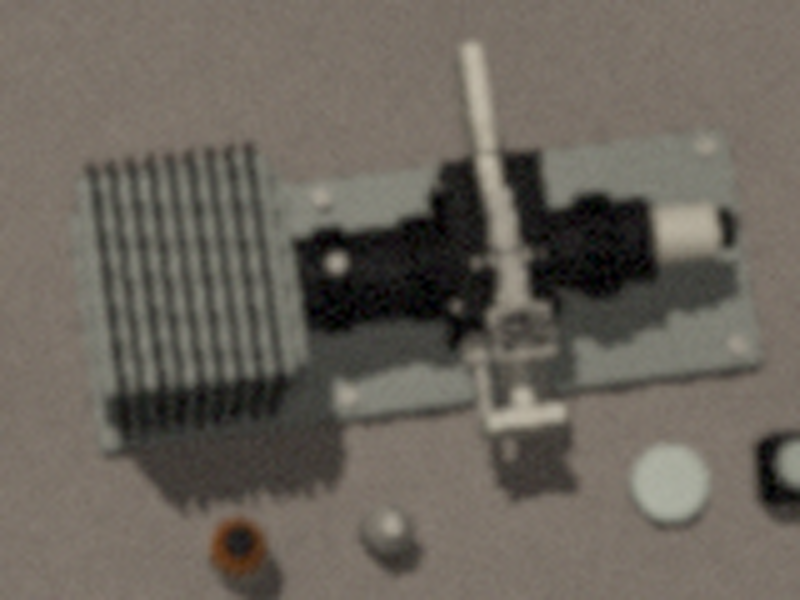

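View pics/scenez.png

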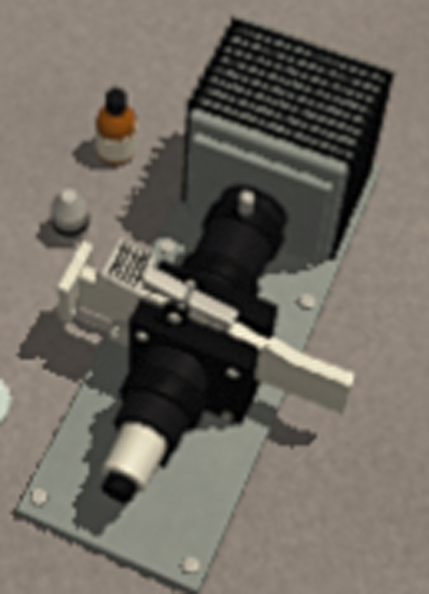

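```bash
cat > h.py <<'E'
import numpy as np, cv2
from plant import calibration
def proj(P,c):
    R,_=cv2.Rodrigues(np.array(c['rvec'])); q=np.atleast_2d(P)@R.T+np.array(c['tvec']).ravel()
    s=q[:,:2]/q[:,2:]; s=s*(1+c['k1']*(s**2).sum(1,keepdims=True))
    return s*[c['fx'],c['fy']]+[c['cx'],c['cy']]
def LS(P,x,y,yaw):
    P=np.atleast_2d(np.array(P,float)); c,s=np.cos(yaw),np.sin(yaw)
    return P@np.array([[c,s,0],[-s,c,0],[0,0,1]])+[x,y,0]
E
cat > fit.py <<'E'
from h import *
from scipy.optimize import least_squares
T=calibration("top");S=calibration("scene")
def res(p,full=False):
    x,y,w,a,b,px0,px1,py0,py1,dtx,dty,dsx,dsy=p
    t=[((-80,18,86),(487,419)),((-80,-18,86),(567,412)),((-44,0,112),(525,330)),
       ((px0,py1,8),(105,450)),((px0,py0,8),(760,365)),((px1,py0,8),(722,133))]
    s=[((-80,18,86),(90,246)),((-80,-18,86),(65,284)),((-44,0,112),(131,263)),
       ((a,105,131),(190,103)),((b,105,131),(350,160)),((a,195,131),(233,18)),((b,195,131),(392,72)),
       ((px0,py0,8),(18,512)),((px1,py0,8),(200,590))]
    r1=proj(LS([q[0] for q in t],x,y,w),T)+[dtx,dty]-(np.array([q[1] for q in t])/5+[280,140])
    r2=proj(LS([q[0] for q in s],x,y,w),S)+[dsx,dsy]-(np.array([q[1] for q in s])/3.3+[290,225])
    if full: return r1,r2
    return np.r_[r1.ravel(),r2.ravel(),np.array([dtx,dty,dsx,dsy])/1.0]
f=least_squares(res,[550,-100,0,-50,50,-60,60,-200,200,0,0,0,0],loss='soft_l1')
print(np.round(f.x,3)); r=res(f.x,True); print(np.round(r[0],1).tolist(),np.round(r[1],1).tolist())
E
python3 fit.py
```

```text
[ 6.57028e+02 -1.58343e+02  1.26860e+01 -5.45570e+01  5.20990e+01
 -5.97310e+01  5.81950e+01 -1.29230e+02  1.96830e+02  4.23000e-01
  7.94000e-01  6.04000e-01  2.13000e-01]
[[0.3, 0.3], [-0.4, -0.4], [-0.6, -0.1], [0.1, 0.4], [0.0, -0.5], [0.1, -0.4]] [[-0.1, -1.5], [-0.2, 1.2], [-0.0, 0.4], [-1.5, 1.6], [-0.7, 2.2], [1.8, -3.4], [0.7, -3.7], [0.2, -0.6], [-0.4, 0.2]]
```

```bash
cat >> h.py <<'E'
X,Y,W=657.0,-158.3,0.1196
def rows(target, yaw_x, st):
    "tool-frame shift in cm, and rz turn in deg, to put TCP at target (world), tool x at yaw_x deg"
    R=np.array(st['tool_rot']); d=R.T@(np.array(target)-st['tcp_pos'])/10
    cur=np.degrees(np.arctan2(R[1,0],R[0,0])); dy=(yaw_x-cur+180)%360-180
    return np.round(d,2), round(-dy,2)
E
python3 - <<'E'
from h import *
from plant import readout
s=readout.get_state(); c=calibration("wrist"); R=cv2.Rodrigues(np.array(c['rvec']))[0]; t=np.array(c['tvec']).ravel()
Rt=np.array(s['tool_rot']); print("cam in tool",np.round(Rt.T@(-R.T@t-s['tcp_pos']),1)); print(np.round(Rt.T@R.T,3),c['fx'])
pts=LS([[-44,0,112],[-84,0,72],[-132,0,72],[-140,0,260]],X,Y,W); print(pts.round(1))
print(rows(pts[3],np.degrees(W),s))
E
```

```text
cam in tool [  73.2    1.4 -142.1]
[[-0.    -0.959 -0.283]
 [ 1.    -0.     0.   ]
 [-0.    -0.283  0.959]] 397.85814450793464
[[ 613.3 -163.5  112. ]
 [ 573.6 -168.3   72. ]
 [ 525.9 -174.    72. ]
 [ 518.  -175.   260. ]]
(array([-54.56, -51.39,  -2.87]), np.float64(150.7))
```

```bash
python3 - <<'E'
from h import *
from plant import readout
s=readout.get_state()
print(rows(LS([-100,0,230],X,Y,W)[0],180+np.degrees(W),s))
E
```

```text
(array([-58.05, -49.43,   0.13]), np.float64(-29.3))
```

```bash
python3 -m creep '[[[-1.5,-1.2,0,0,0,-1,255],[-4,-3.5,0,0,0,-2,255],[-7,-6,0,0,0,-3.5,255],[-10.5,-9,0,0,0,-5,255],[-14,-12,0,0,0,-7,255],[-17.5,-15,0,0,0,-9,255],[-21,-18,0,0,0,-11,255],[-24.5,-21,0,0,0,-13,255],[-28,-24,0,0,0,-15,255],[-31.5,-27,0,0,0,-17,255],[-35,-30,0,0,0,-18.5,255],[-38.5,-33,0,0,0,-20,255],[-42,-36,0,0,0,-22,255],[-45.5,-39,0,0,0,-24,255],[-49,-42,0,0,0,-26,255],[-52,-44.5,0,0,0,-27.5,255],[-55,-47,0,0,0,-28.5,255],[-57,-48.7,0,0,0,-29.3,255],[-58,-49.4,0,0,0,-29.3,255],[-58,-49.4,0,0,0,-29.3,255]]]' 30
python3 - <<'E'
from h import *
from plant import capture,readout,search_frame
c=calibration("wrist"); im=capture("wrist"); cv2.imwrite("pics/w1.png",im[:,:,::-1])
s=readout.get_state(); print(s['tcp_pos'],np.round(s['joint_positions'],1),s['gripper_width'])
for t in ["release_pad","push_face"]: print(t,[(np.round(d['centre']).tolist(),round(d['score'],2)) for d in search_frame(t,"wrist")[:2]])
P=LS([[-44,0,112],[-84,0,72],[-80,18,86],[-80,-18,86]],X,Y,W); print(proj(P,c).round(1))
E
```

```text
clock: 2.07
tcp_pos: [558.8, -174.9, 230.1]
tool_rot: [[-0.993, -0.116, -0.001], [-0.116, 0.993, -0.001], [0.001, -0.0, -1.0]]
force: [-0.3, -0.8, -0.8]
gripper_width: -0.004
[ 558.01204691 -172.81335422  230.09630288] [ -20.8   21.7   81.4   -0.    77.1 -117.4] -0.0004864733417746868
release_pad [([332.0, 290.0], 0.66)]
push_face [([319.0, 246.0], 0.64), ([392.0, 184.0], 0.45)]
[[318.1 307.8]
 [317.5 238.9]
 [341.5 249. ]
 [293.9 249.2]]
```

View pics/w1.png

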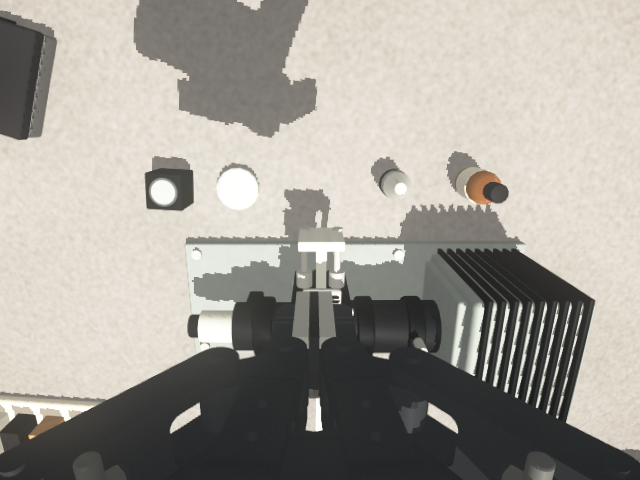

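```bash
python3 - <<'E'
from h import *
from plant import readout
c=calibration("wrist"); s=readout.get_state(); print(proj(s['tcp_pos'],c), s['tcp_pos'])
a=cv2.imread("pics/w1.png")[220:340,240:400]; cv2.imwrite("pics/w1z.png",cv2.resize(a,None,fx=5,fy=5,interpolation=cv2.INTER_CUBIC))
E
```

```text
[[309.09324921 313.52401881]] [ 557.18371673 -169.6646802   230.81713195]
```

View pics/w1z.png

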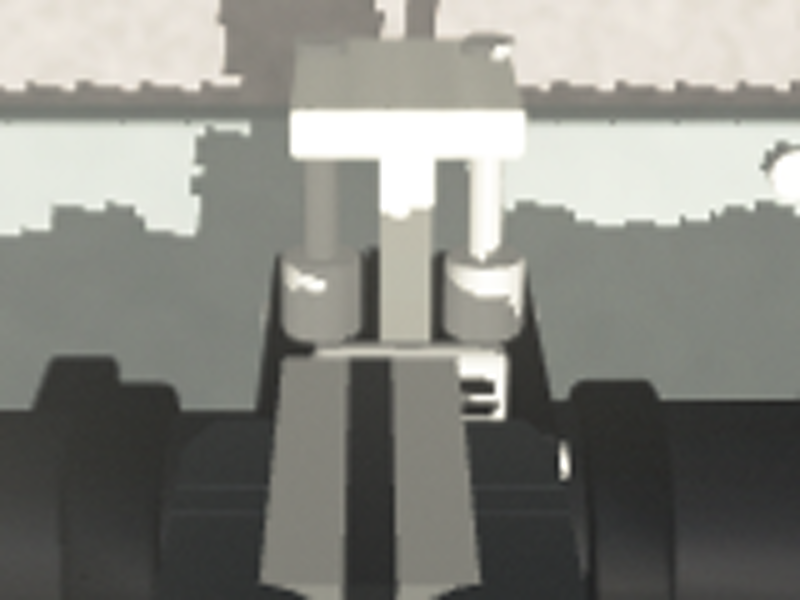

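```bash
python3 - <<'E'
from h import *
from plant import capture,readout
s=readout.get_state();c=calibration("wrist"); im=capture("wrist"); cv2.imwrite("pics/w2.png",im[:,:,::-1])
print(s['tcp_pos'],s['clock'],readout.get_state()['tcp_pos'])
P=LS([[-44,0,112],[-84,18,86],[-84,-18,86],[-76,18,86],[-76,-18,86]],X,Y,W); print(proj(P,c).round(1), proj(s['tcp_pos'],c))
a=im[220:340,240:400,::-1]; cv2.imwrite("pics/w2z.png",cv2.resize(a,None,fx=5,fy=5,interpolation=cv2.INTER_CUBIC))
E
```

```text
[ 557.18371673 -169.6646802   230.81713195] 2.2167 [ 557.09826151 -168.94473184  231.18476675]
[[310.2 308.6]
 [334.1 245. ]
 [286.4 245. ]
 [333.9 255. ]
 [286.6 255.1]] [[309.09324921 313.52401881]]
```

View pics/w2z.png

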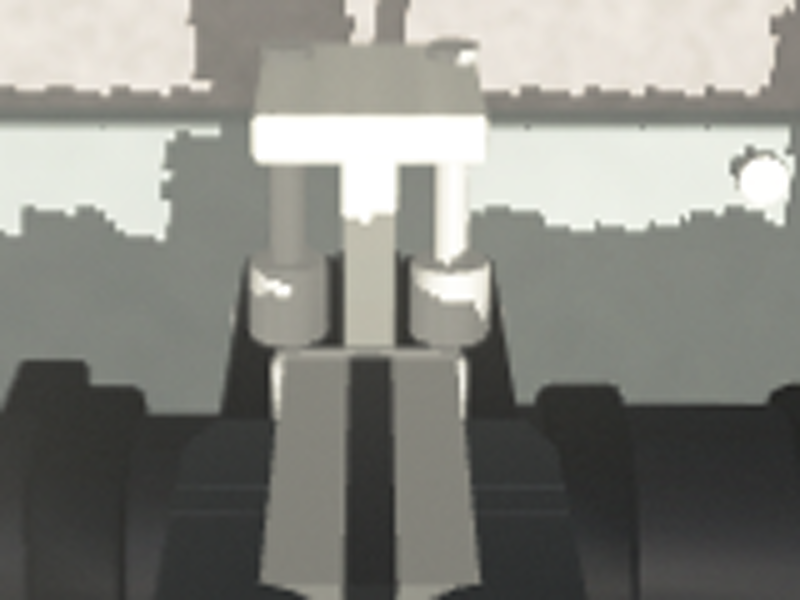

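```bash
python3 - <<'E'
from h import *
from plant import readout
s=readout.get_state()
print(s['tcp_pos'],s['force'],rows(LS([-47,0,128],X,Y,W)[0],180+np.degrees(W),s))
E
```

```text
[ 557.09826151 -168.94473184  231.18476675] [ 1.00673767  0.32202237 -0.23615132] (array([-5.35, -0.14, 10.32]), np.float64(0.02))
```

```bash
python3 -m creep '[[[-2,0,1,0,0,0,255],[-4,-0.1,3,0,0,0,255],[-5.3,-0.1,5.5,0,0,0,255],[-5.3,-0.1,8,0,0,0,255],[-5.3,-0.1,9.6,0,0,0,255],[-5.3,-0.1,10.2,0,0,0,255],[-5.3,-0.1,10.3,0,0,0,255],[-5.3,-0.1,10.3,0,0,0,255],[-5.3,-0.1,10.3,0,0,0,255],[-5.3,-0.1,10.3,0,0,0,255]]]'
python3 - <<'E'
from h import *
from plant import capture,readout
s=readout.get_state();c=calibration("wrist"); im=capture("wrist"); cv2.imwrite("pics/w3.png",im[:,:,::-1])
im2=capture("scene")
print(s['tcp_pos'],s['clock'],s['force'])
P=LS([[-44,0,112],[-84,18,86],[-84,-18,86],[-76,18,86],[-76,-18,86]],X,Y,W); print(proj(P,c).round(1), proj(s['tcp_pos'],c))
a=im[200:360,220:420,::-1]; a=cv2.resize(a,None,fx=2.5,fy=2.5,interpolation=cv2.INTER_CUBIC)
b=im2[260:360,290:370,::-1]; b=cv2.resize(b,(320,400),interpolation=cv2.INTER_CUBIC)
cv2.imwrite("pics/w3z.png",np.hstack([a,b][:1]));cv2.imwrite("pics/s3z.png",b)
cv2.imwrite("pics/s3c.png",np.hstack([cv2.resize(a,(480,400)),b]))
E
```

```text
clock: 3.1
tcp_pos: [610.6, -164.4, 129.9]
tool_rot: [[-0.993, -0.119, 0.002], [-0.119, 0.993, -0.001], [-0.002, -0.001, -1.0]]
force: [-0.2, -0.7, -0.3]
gripper_width: 0.004
[ 610.60572819 -164.39893699  129.90145738] 3.1 [-0.17841538 -0.691568   -0.2634313 ]
[[310.8 300.4]
 [349.  199.5]
 [273.  199.5]
 [348.6 215.9]
 [273.5 215.9]] [[309.1244137 313.4712574]]
```

View pics/s3c.png

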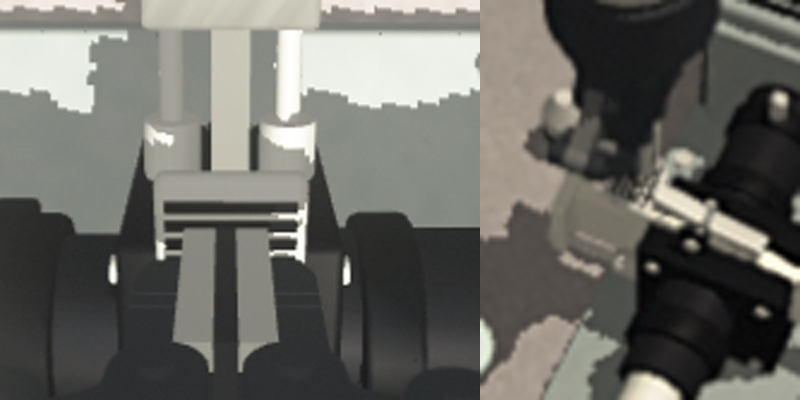

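```bash
python3 - <<'E'
from h import *
from plant import readout
s=readout.get_state();c=calibration("wrist"); print(s['tcp_pos'],s['force'])
print(proj(LS([[-57,14,115],[-57,-14,115],[-60,0,115],[-76,0,86],[-79,0,86]],X,Y,W),c).round(1))
R=np.array(s['tool_rot']); print(proj(s['tcp_pos']+R@[11,0,0],c),proj(s['tcp_pos']+R@[9,0,0],c))
E
```

```text
[ 610.42440737 -164.45504096  129.30881162] [-0.98388896 -0.45317221  0.78588069]
[[344.  276.3]
 [277.6 276.3]
 [310.8 269.7]
 [311.1 216.6]
 [311.1 210.5]]
[[309.08562415 287.74422033]] [[309.10359982 292.50078493]]
```

```bash
python3 -m creep '[[[0.3,0,0.4,0,0,0,255],[0.3,0,0.8,0,0,0,255],[0.3,0,1.2,0,0,0,255],[0.3,0,1.5,0,0,0,255],[0.3,0,1.8,0,0,0,255],[0.3,0,2.1,0,0,0,255],[0.3,0,2.4,0,0,0,255],[0.3,0,2.6,0,0,0,255],[0.3,0,2.6,0,0,0,255],[0.3,0,2.6,0,0,0,255]]]'
python3 - <<'E'
from h import *
from plant import capture,readout
im=capture("wrist"); im2=capture("scene"); s=readout.get_state()
print(s['tcp_pos'],s['clock'],s['force'])
a=im[60:380,180:460,::-1]; a=cv2.resize(a,(420,480))
b=im2[250:370,280:370,::-1]; b=cv2.resize(b,(360,480),interpolation=cv2.INTER_CUBIC)
cv2.imwrite("pics/p4.png",np.hstack([a,b]))
E
```

```text
clock: 4.03
tcp_pos: [607.1, -164.8, 102.2]
tool_rot: [[-0.993, -0.119, -0.0], [-0.119, 0.993, -0.0], [0.0, 0.0, -1.0]]
force: [-1.2, -0.5, 3.5]
gripper_width: 0.004
[ 607.19705291 -164.79995177  102.40091851] 4.1333 [-2.79246734 -0.9593534   2.33714356]
```

View pics/p4.png

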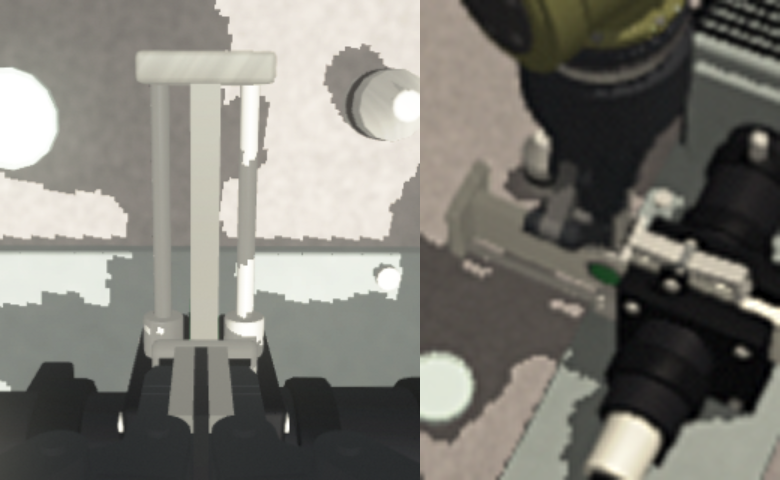

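```bash
python3 -m creep '[[[0,0,0.1,0,0,0,255],[0,0,0.1,0,0,0,255],[0,0,0.1,0,0,0,255],[0,0,0.1,0,0,0,255],[0,0,0.1,0,0,0,255],[0,0,0.1,0,0,0,255],[0,0,0.1,0,0,0,255],[0,0,0.1,0,0,0,255]]]'
python3 - <<'E'
from h import *
from plant import capture,readout
s=readout.get_state();c=calibration("wrist");im=capture("wrist")
print(s['tcp_pos'],s['clock'],s['force'])
a=im[60:380,180:460,::-1]; a=cv2.resize(a,(420,480)); cv2.imwrite("pics/p5.png",a)
X-=3.5;Y+=0
for d in (0,.024): print(proj(LS([[-132+d,0,86],[-124+d,0,86],[-124+d,18,86],[-124+d,-18,86],],X,Y,W),c).round(1).tolist())
E
```

```text
clock: 4.8
tcp_pos: [607.2, -164.8, 101.3]
tool_rot: [[-0.993, -0.119, 0.0], [-0.119, 0.993, -0.0], [-0.0, -0.0, -1.0]]
force: [-0.2, -1.0, 2.5]
gripper_width: -0.005
[ 607.22467854 -164.79973686  101.30122453] 4.8 [-0.21158844 -1.00122339  2.49872466]
[[311.3, 87.1], [311.3, 109.3], [358.8, 109.4], [263.8, 109.4]]
[[311.3, 87.2], [311.3, 109.4], [358.8, 109.5], [263.8, 109.5]]
```

View pics/p5.png

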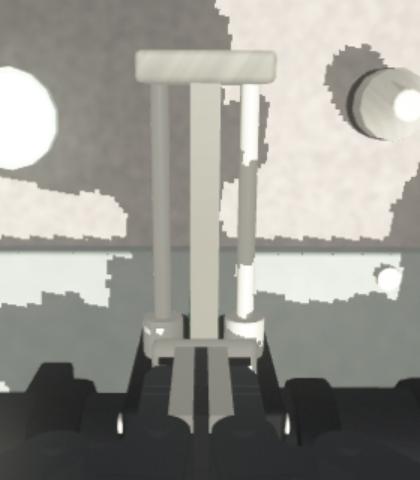

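```bash
python3 -m creep '[[[0,0,-0.4,0,0,0,255],[0,0,-0.9,0,0,0,255],[0,0,-1.6,0,0,0,255],[0,0,-2.6,0,0,0,255],[0,0,-3.8,0,0,0,255],[1.5,0,-4.4,0,0,0,255],[4,0,-4.4,0,0,0,255],[7,0,-4.4,0,0,0,255],[9.5,0,-4.4,0,0,0,255],[11.2,0,-4.4,0,0,0,255],[11.8,0,-4.4,0,0,0,255],[11.8,0,-4.4,0,0,0,255],[11.8,0,-4.4,0,0,0,255],[11.8,0,-4.4,0,0,0,255]]]'
python3 - <<'E'
from h import *
from plant import capture,readout
X-=3.5
s=readout.get_state();c=calibration("wrist");im=capture("wrist")
print(s['tcp_pos'],s['clock'],s['force'])
print(rows(LS([-163,0,67],X,Y,W)[0],180+np.degrees(W),s))
im2=capture("scene")
a=im[100:420,180:460,::-1]; a=cv2.resize(a,(420,480))
b=im2[250:370,280:370,::-1]; b=cv2.resize(b,(360,480),interpolation=cv2.INTER_CUBIC)
cv2.imwrite("pics/p6.png",np.hstack([a,b]))
print(proj(LS([[-132,18,86],[-132,-18,86],[-44,0,112],[-57,0,115]],X,Y,W),c).round(1).tolist())
E
```

```text
clock: 6.02
tcp_pos: [491.0, -178.8, 145.6]
tool_rot: [[-0.993, -0.12, 0.001], [-0.12, 0.993, -0.0], [-0.001, -0.0, -1.0]]
force: [0.4, -0.2, 0.9]
gripper_width: -0.002
[ 490.96545004 -178.79379384  145.61217843] 6.0167 [ 0.41593795 -0.23537762  0.86824573]
(array([-0.08,  0.1 ,  7.86]), np.float64(0.02))
[[344.2, 315.7], [280.1, 315.7], [312.2, 474.6], [312.1, 461.3]]
```

View pics/p6.png

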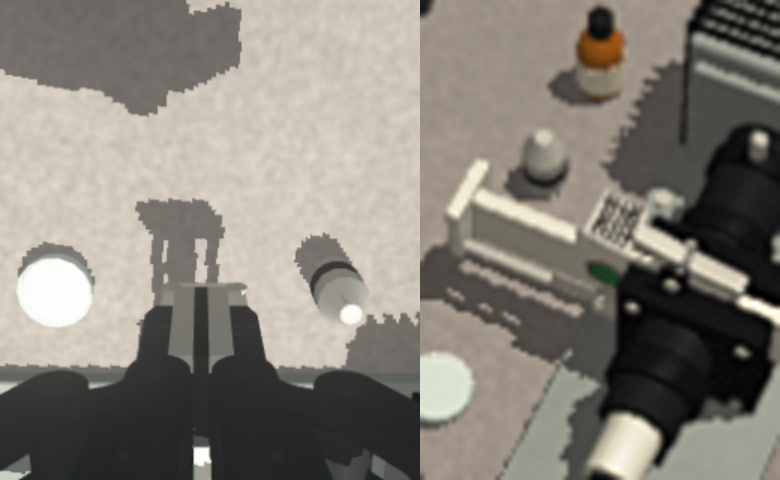

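```bash
python3 -m creep '[[[0,0.1,1,0,0,0,255],[0,0.1,3,0,0,0,255],[0,0.1,5,0,0,0,255],[0,0.1,6.8,0,0,0,255],[0,0.1,7.6,0,0,0,255],[0,0.1,7.8,0,0,0,255],[0,0.1,7.8,0,0,0,255],[-0.5,0.1,7.8,0,0,0,255],[-1,0.1,7.8,0,0,0,255],[-1.4,0.1,7.8,0,0,0,255],[-1.4,0.1,7.8,0,0,0,255],[-1.4,0.1,7.8,0,0,0,255],[-1.4,0.1,7.8,0,0,0,255]]]'
python3 - <<'E'
from h import *
from plant import capture,readout
X-=3.5
s=readout.get_state();c=calibration("wrist");im=capture("wrist")
d=np.array(s['tcp_pos'])-[X,Y,0]
print(s['tcp_pos'],s['clock'],s['force'],"LS",d[0]*np.cos(W)+d[1]*np.sin(W),-d[0]*np.sin(W)+d[1]*np.cos(W))
cv2.imwrite("pics/p7.png",im[:,:,::-1])
E
```

```text
clock: 7.2
tcp_pos: [503.8, -176.1, 67.4]
tool_rot: [[-0.993, -0.119, 0.0], [-0.119, 0.993, -0.0], [-0.0, -0.0, -1.0]]
force: [0.3, 0.4, -0.5]
gripper_width: 0.003
[ 503.81294242 -176.14412554   67.39603324] 7.2 [ 0.27170146  0.41718136 -0.4790251 ] LS -150.74683246418303 0.143267410329873
```

View pics/p7.png

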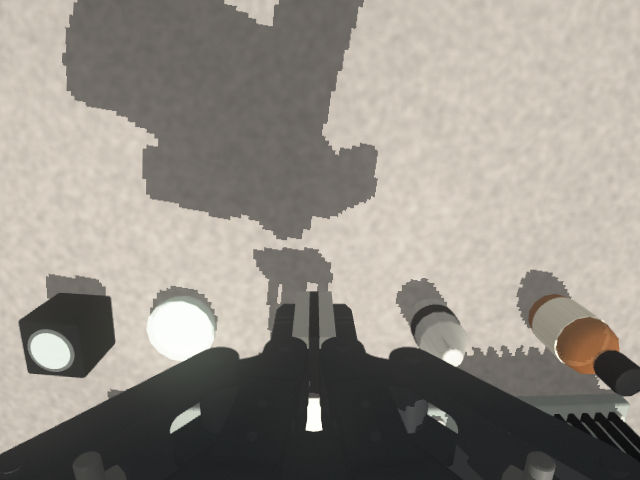

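```bash
python3 -m creep '[[[-0.3,0,0,0,0,0,255],[-0.6,0,0,0,0,0,255],[-0.9,0,0,0,0,0,255],[-1.1,0,0,0,0,0,255],[-1.1,0,0,0,0,0,255],[-1.1,0,0,0,0,0,255],[-1.1,0,0,0,0,0,255]]]'
python3 - <<'E'
from h import *
from plant import capture,readout
im=capture("scene"); im2=capture("top");s=readout.get_state();print(s['force'])
a=cv2.resize(im[250:370,280:370,::-1],(360,480),interpolation=cv2.INTER_CUBIC)
b=cv2.resize(im2[160:280,340:430,::-1],(360,480),interpolation=cv2.INTER_CUBIC)
cv2.imwrite("pics/p8.png",np.hstack([a,b]))
E
```

```text
clock: 7.83
tcp_pos: [514.6, -174.9, 67.2]
tool_rot: [[-0.993, -0.119, -0.0], [-0.119, 0.993, 0.0], [0.0, 0.0, -1.0]]
force: [-2.6, 0.2, 1.1]
gripper_width: 0.002
[-3.59045288 -1.03334723  1.01739592]
```

View pics/p8.png

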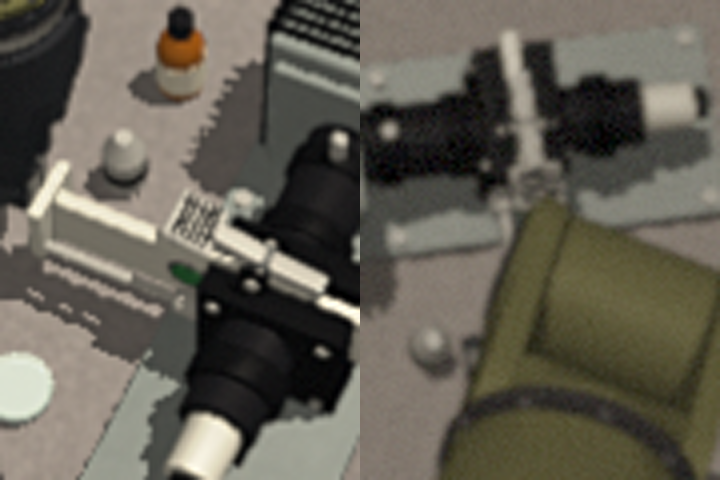

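```bash
python3 -m creep '[[[-0.3,0,0,0,0,0,255],[-0.6,0,0,0,0,0,255],[-0.9,0,0,0,0,0,255],[-1.2,0,0,0,0,0,255],[-1.5,0,0,0,0,0,255],[-1.8,0,0,0,0,0,255],[-2.1,0,0,0,0,0,255],[-2.4,0,0,0,0,0,255],[-2.7,0,0,0,0,0,255],[-3,0,0,0,0,0,255],[-3.3,0,0,0,0,0,255],[-3.5,0,0,0,0,0,255],[-3.5,0,0,0,0,0,255],[-3.5,0,0,0,0,0,255],[-3.5,0,0,0,0,0,255]]]'
python3 - <<'E'
from h import *
from plant import capture,readout
X-=3.5
im=capture("scene"); im2=capture("wrist");s=readout.get_state();print(s['force'])
d=np.array(s['tcp_pos'])-[X,Y,0]; print("LS",d[0]*np.cos(W)+d[1]*np.sin(W))
a=cv2.resize(im[250:370,280:370,::-1],(360,480),interpolation=cv2.INTER_CUBIC)
b=cv2.resize(im2[100:420,180:460,::-1],(420,480))
cv2.imwrite("pics/p9.png",np.hstack([a,b]))
E
```

```text
clock: 9.18
tcp_pos: [549.5, -170.8, 67.2]
tool_rot: [[-0.993, -0.119, -0.001], [-0.119, 0.993, -0.0], [0.001, 0.0, -1.0]]
force: [-4.5, -1.9, 1.3]
gripper_width: -0.0
[-4.71126601 -2.52577079  1.13768702]
LS -104.79231758318627
```

View pics/p9.png

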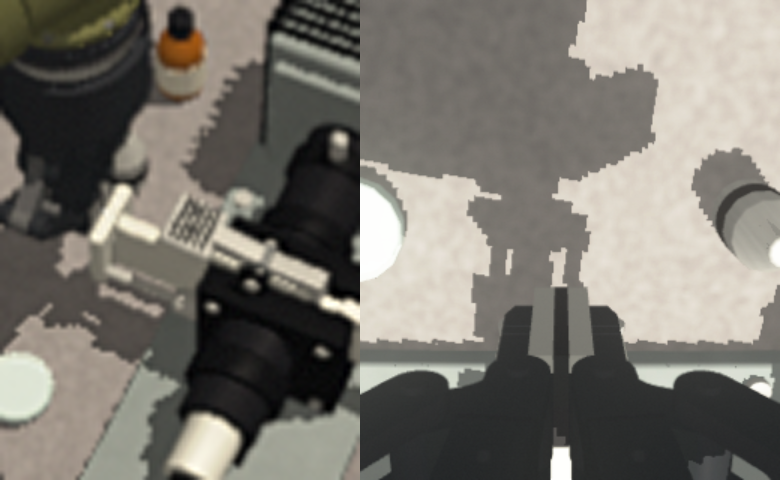

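```bash
python3 -m creep '[[[0.4,0,0,0,0,0,255],[0.9,0,0,0,0,0,255],[1.5,0,0,0,0,0,255],[2.3,0,0,0,0,0,255],[3.3,0,0,0,0,0,255],[4.5,0,0,0,0,0,255],[6,0,-0.5,0,0,0,255],[7.5,0,-2.5,0,0,0,255],[9,0,-5,0,0,0,255],[9.5,0,-8,0,0,0,255],[9.5,0,-11,0,0,0,255],[9.5,0,-13,0,0,0,255],[9.5,0,-14,0,0,0,255],[9.5,0,-14,0,0,0,255],[9.5,0,-14,0,0,0,255],[9.5,0,-14,0,0,0,255]]]'
python3 - <<'E'
from h import *
from plant import capture,readout
X-=3.5
c=calibration("wrist");im2=capture("wrist");im=capture("scene"); s=readout.get_state();print(s['force'],s['tcp_pos'])
for dd in (0,24,48): print(dd,proj(LS([[-132+dd,0,86]],X,Y,W),c).round(1).tolist())
a=cv2.resize(im[250:370,280:370,::-1],(360,480),interpolation=cv2.INTER_CUBIC)
b=cv2.resize(im2[150:470,180:460,::-1],(420,480))
cv2.imwrite("pics/p10.png",np.hstack([a,b]))
E
```

```text
clock: 10.62
tcp_pos: [454.6, -181.7, 205.6]
tool_rot: [[-0.993, -0.119, -0.002], [-0.119, 0.993, 0.001], [0.002, 0.001, -1.0]]
force: [-0.8, 0.1, -0.7]
gripper_width: 0.001
[-0.62382522 -0.53333519  0.43440111] [ 454.72943343 -181.76989067  205.78177237]
0 [[310.3, 322.9]]
24 [[310.4, 351.5]]
48 [[310.4, 378.6]]
```

View pics/p10.png

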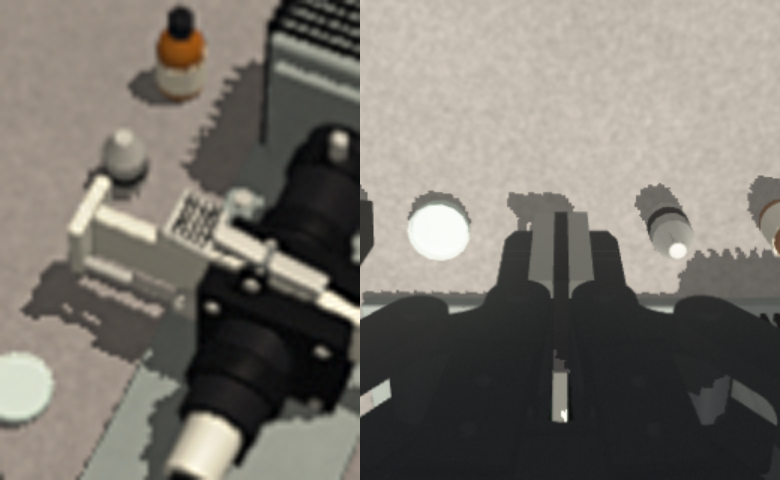

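```bash
python3 -m creep '[[[2,0,-1,0,0,0,255],[3,0,-2,0,0,0,255],[3,0,-2,0,0,0,255],[3,0,-2,0,0,0,255],[3,0,-2,0,0,0,255],[3,0,-2,0,0,0,255]]]'
python3 - <<'E'
from h import *
from plant import capture,readout,workorder
X-=3.5
im=capture("scene"); cv2.imwrite("pics/p11.png",cv2.resize(im[230:390,250:420,::-1],(510,480),interpolation=cv2.INTER_CUBIC))
E
```

```text
clock: 11.22
tcp_pos: [425.6, -185.4, 226.4]
tool_rot: [[-0.993, -0.12, -0.001], [-0.12, 0.993, 0.001], [0.001, 0.001, -1.0]]
force: [0.2, -1.0, 0.4]
gripper_width: -0.002
```

View pics/p11.png

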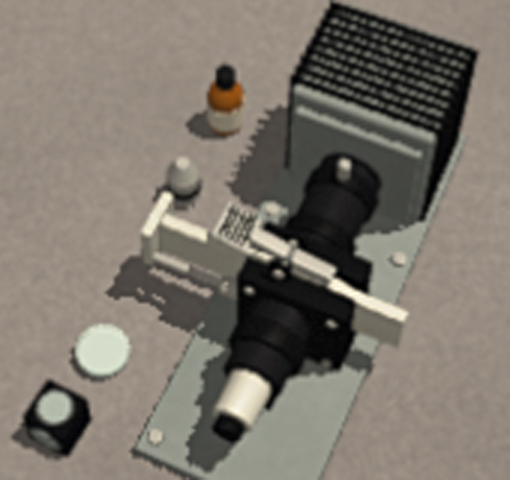

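The plate stays at the middle (top end at about (166,200) in this crop), the pad is up, the nearby loose things are unmoved and the arm is clear.

```bash
python3 -c "
from plant import workorder; print(workorder.sign_off())"
```

```text
the job is handed in; nothing more can be done
None
```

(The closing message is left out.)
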